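Show the washed blue cup to the inspection camera

TASK

Take the washed blue cup off its peg on the drying rack and show its inside to the inspection camera: hold it in the air with its open mouth facing squarely into the lens, centred on it and about 100 mm in front of it. Leave the other two cups standing on their pegs, and do not touch the camera. Finish while still holding the cup steady there; do not put it down or let go.

Things in the scene. Friction and masses are not known exactly. Their poses are not given: they have to be found in the camera images.
- blue_cup_mid (a point): centre of the blue glazed ceramic cup, a straight tumbler 60 mm in outside diameter and 90 mm tall (52 mm inside), about 0.2 kg, standing mouth down over a peg of the rack. Centre is half-way up, 45 mm from mouth and closed base. Its z axis runs along the cup from the open mouth to the closed base (up at the start)
- blue_cup_mouth (a point): centre of the open mouth (rim plane) of the blue cup, 45 mm from its centre; same axes as the centre
- white_cup_mid (a point): centre of a white cup of the same shape and size, also mouth down on a peg; a bystander
- clay_cup_mid (a point): centre of a terracotta cup of the same shape and size, also mouth down on a peg; a bystander
- rack: fixed wooden drying rack, a board 130 mm (x) by 360 mm (y) and 20 mm thick with three upright pegs, 16 mm in diameter, standing 55 mm above the board, in a row along its y axis at -110, 0 and 110 mm; one cup hangs over each peg and rests its rim on the board (the order varies). Origin at the centre of the board's underside, z up
- lens (a point): centre of the front face (white light ring with dark lens) of the inspection camera's grey round head, 84 mm in diameter and 70 mm long. Its z axis points out of the lens along the line of sight, upwards and leaning 20 to 45 degrees towards the robot's side, give or take 25 degrees of yaw; its y axis is the level tilting axis. The head is stiffly held in a yoke 112 mm wide, its tilt axis 35 mm behind this face and 90 mm above the table, on a fixed black base of 120 by 130 mm
- camera: the whole inspection camera; origin at its foot on the table, under the tilt axis; its head leans to its -x
- blue_cup: the blue cup as a body; origin at the centre of its mouth, z from mouth to base
There are look-alikes about, which are no part of the job. Leave any red or turquoise look-alike of the blue_cup alone.

How it is judged:
By the outcome, as a careful person would: the job done as asked, in the order asked, and still so for the second after the job is handed in, while the arm keeps its last pose, push and grip.
It also fails if it takes over 40 s, if anything falls off the work surface, if the arm or the gripper's body presses on something with over 40 N, if the wrist force passes 120 N, or if a joint passes its speed limit or range.

ROBOT

A 6-joint arm with a two-finger parallel gripper is mounted at the origin on the work surface. World frame = base frame: x ahead of the robot, y to its left, z up, the work surface at z = 0. Lengths are in mm, angles in rad, forces in N, time in s.
With the tool pointing down it reaches from about 300 to 850 mm from the base axis. Payload 4.2 kg.
Tool frame: the origin (TCP) lies midway between the tips of the shut fingers; the grasp point (between the pads) lies 19 mm behind it (arm.hold_point_z is the distance from the TCP to the grasp point, in mm); z points along the fingers, y is the direction in which the jaws open and shut (so a half turn about z gives the same grasp; the last joint's range is limited). The gripper opens to 91 mm and grips with 3 to 60 N. Pads are 32 mm wide; open, the fingers measure 118 mm over their backs; the gripper's body (76 mm by 178 mm) begins 60 mm behind the grasp point.
Start: joints at [1.288, 0.32, 1.565, -0, 1.257, -0.02], TCP at [149.378, 555.274, 213.976] pointing down, gripper open.
Joint ranges: [-3.11, 3.11], [-0.84, 2.01], [0.21, 2.61], [-1.34, 4.49], [0.05, 2.63], [-2.56, 2.56]. Speed limits (rad/s): [2.57, 2.57, 3.14, 3.14, 3.14, 3.14].

INTERFACE

Orientations are given as a unit quaternion [w, x, y, z].
In Python, from plant import arm gives the robot as it stands.
- The arm moves only by the tool servo_tool, never from a script. Its argument "increments" is one flat list of numbers, 4 for each row, row after row: the shift along the tool's x, y, z in cm, then the turn about the tool's z in rad. In form: [tx, ty, tz, yaw, tx, ty, tz, yaw, ...]. A call has 1 to 20 rows; each row is the pose to reach, as a shift and turn from the pose commanded when the call began, along the tool's axes at that moment; what a row does not reach only later rows make up. A row lasts 1/10 s, in which the tool goes at most 50 mm and 8.59 degrees, less where a joint would pass 70% of its speed; a pose out of reach is approached as far as the arm can. A call with a gripper value outside its range is refused whole. "fingers" is the opening, from 0 (shut) to 1 (fully open), set as the call begins (left out, the last holds). The fingers move at their own pace and stop on an object; "force" is the grip in N (left out, the last holds). Time passes only in rows, so rows that repeat a pose let the fingers close. It gives the time, the measured TCP pose, the force and the opening at its end, in the units of the state.
- arm.get_state(): the state, without advancing time (a new reading comes with each control period).
- arm.grab_frame(name): name is "side" or "top" or "wrist"; returns (picture, depth): 420x560x3 uint8, red, green, blue; 420x560 float32, mm along the optical axis (not along the pixel's ray), 0 where there is no reading.
- arm.camera_params(name): a dict with "camera_matrix" (3x3 intrinsics, pixels), "R" (3x3) and "t" (3): a world point X has camera coordinates R X + t; the wrist camera has in their place "T_tool_cam" (4x4, takes a point from camera to tool coordinates, whose origin is the TCP and whose axes are the flange's). Camera axes: x right, y down, z forward; pixel columns grow to the right and rows downward; lengths in mm; the calibration is good to about 2 mm. A picture is of the moment at which its call begins: read the wrist's pose just before it. camera_params takes no time and is no camera call.
- arm.hand_in(): hands the job in, once; it reports no verdict.
The state is a dict: "time": time; "q": joint angles; "dq": joint speeds; "effort": joint torques, N m; "eef_pos": TCP position; "ee_rot": TCP orientation; "force": force on the tool from outside, world axes, zero at the start; "wrist_torque": the same for the moment, N m; "width": finger opening in mm.
Only numpy, scipy, OpenCV 4.12 (cv2) and the standard library are available. Lean on these libraries where they do the work, as an engineer would, in place of code of your own. Each camera call takes 0.05 s, during which the arm holds its last target.

## Working session

There is one attempt and no reset: what is moved stays moved. The work goes in short steps, Python scripts to look and compute and a tool call to move; the robot and the scene stay as the last step left them, time stands still between calls to the robot, and variables do not carry over. Pictures are saved under pics/ and viewed, and the job is handed in when it is done.

Besides the shell and the picture viewer there is one more tool, called after "Emit:" by a JSON object that holds its "op" and its "data", one argument or row to a line. servo_tool: Moves the arm, as the interface text tells. Its arguments: {"type":"object","properties":{"increments":{"type":"array"},"fingers":{"type":"number"},"force":{"type":"number"}},"required":["increments"]}

```bash
ls; mkdir -p pics; python3 - <<'E'
from plant import arm
import cv2,numpy as np
print(arm.get_state(), arm.hold_point_z)
for n in ["side","top","wrist"]:
    p,d=arm.grab_frame(n); cv2.imwrite(f"pics/{n}0.png",p[:,:,::-1]); np.save(f"{n}0.npy",d); np.save(f"{n}0_rgb.npy",p)
    print(n,arm.camera_params(n))
E
```

```text
pics
{'time': 0.0, 'q': array([ 1.28798089e+00,  3.20287635e-01,  1.56565253e+00, -2.93460735e-05,
        1.25738284e+00, -1.99832662e-02]), 'dq': array([-0.00184931, -0.00026185, -0.00085559, -0.00226435,  0.00097227,
       -0.00040113]), 'effort': array([ 4.22002413e-04, -4.12466705e+01, -2.31973743e+01,  7.27513572e-02,
        4.58025362e-02, -1.49916968e-04]), 'eef_pos': array([149.25641792, 554.78189235, 213.133013  ]), 'ee_rot': array([-1.16692158e-04,  1.31033601e-01,  9.91377550e-01, -8.57381450e-04]), 'force': array([ 0.00691695, -0.06672785,  0.53532532]), 'wrist_torque': array([-0.02576641, -0.03886294,  0.01321517]), 'width': 91.25466520616224} 18.8
side {'camera_matrix': array([[445.50836759,   0.        , 273.5128293 ],
       [  0.        , 445.50836759, 206.35812727],
       [  0.        ,   0.        ,   1.        ]]), 'R': array([[-0.96690173, -0.25504097,  0.00742662],
       [-0.18881193,  0.69563285, -0.69314139],
       [ 0.17161325, -0.67160184, -0.72076338]]), 't': array([539.11955249, 205.09758046, 939.14645872])}
top {'camera_matrix': array([[515.70008906
[... 179 characters left out ...]
850378],
       [-0.98379491,  0.01233594, -0.17887256],
       [ 0.17859105, -0.02104796, -0.98369824]]), 't': array([ -61.96007285,  595.99755809, 1155.0649218 ])}
wrist {'camera_matrix': array([[378.13373116,   0.        , 283.17915876],
       [  0.        , 378.13373116, 203.93186849],
       [  0.        ,   0.        ,   1.        ]]), 'T_tool_cam': array([[-9.83446570e-04, -9.58120062e-01, -2.86365116e-01,
         8.14585289e+01],
       [ 9.99997649e-01, -1.49565708e-03,  1.56993561e-03,
        -6.95632186e-01],
       [-1.93249081e-03, -2.86362899e-01,  9.58119281e-01,
        -1.70078568e+02],
       [ 0.00000000e+00,  0.00000000e+00,  0.00000000e+00,
         1.00000000e+00]])}
```

View pics/side0.png

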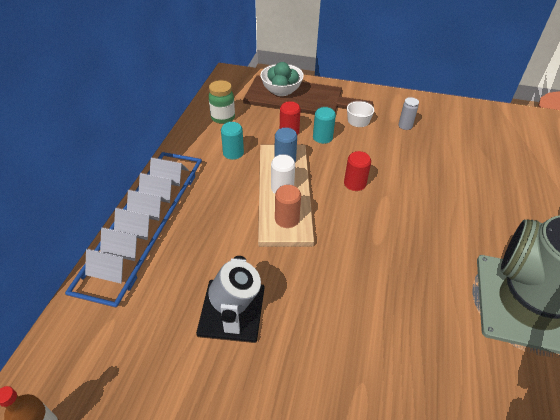

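View pics/top0.png

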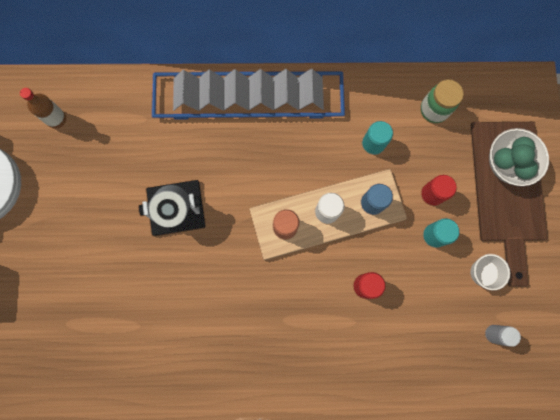

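View pics/wrist0.png

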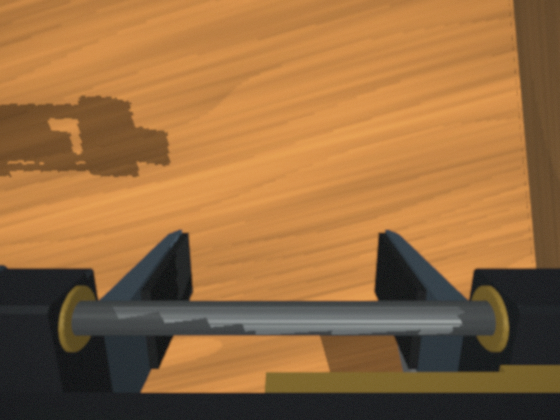

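```bash
cat > h.py <<'E'
import numpy as np
from plant import arm
def cloud(n,d):
    c=arm.camera_params(n);K=c["camera_matrix"]
    v,u=np.mgrid[:420,:560]
    P=np.stack([(u-K[0,2])/K[0,0]*d,(v-K[1,2])/K[1,1]*d,d],-1)
    return (P-c["t"])@c["R"]
E
python3 - <<'E'
import cv2,numpy as np
from h import *
for n in ["top","side"]:
    p=np.load(n+"0_rgb.npy");d=np.load(n+"0.npy");X=cloud(n,d)
    hsv=cv2.cvtColor(p,cv2.COLOR_RGB2HSV)
    # board/tabletop z
    print(n,"table z",np.median(X[d>0][:,2]))
    if n=="top": seeds={"blue":(378,195),"white":(330,206),"clay":(286,221),"lens":(168,209)}
    else: seeds={"blue":(286,137),"white":(283,164),"clay":(288,194),"lens":(240,277)}
    for k,(u,v) in seeds.items():
        Q=X[v-25:v+26,u-25:u+26].reshape(-1,3)
        if k!="lens":
            z=X[v,u,2]; T=Q[(abs(Q[:,2]-110)<4)]
            if len(T)>10:
                (cx,cy),r=cv2.minEnclosingCircle(T[:,:2].astype(np.float32)); print(k,"top z",np.median(T[:,2]),"circ",cx,cy,r,len(T),T[:,:2].mean(0))
        print(k,X[v,u])
    # rack
    B=X[(abs(X[...,2]-20)<4)&(X[...,0]>250)]
    m=((abs(X[...,2]-20)<4)).astype(np.uint8)
    nl,lab,st,ce=cv2.connectedComponentsWithStats(m)
    i=1+np.argmax(st[1:,4]); 
    for j in np.argsort(-st[1:,4])[:3]+1:
        print("rect",st[j],cv2.minAreaRect(X[lab==j][:,:2].astype(np.float32)))
for n,(u,v) in {"side":(240,290),"top":(175,208)}.items():
    p=np.load(n+"0_rgb.npy")[v-50:v+50,u-60:u+60]
    cv2.imwrite(f"pics/{n}_cam.png",cv2.resize(p,None,fx=6,fy=6,interpolation=cv2.INTER_CUBIC)[:,:,::-1])
p=np.load("top0_rgb.npy")[120:310,240:480]
cv2.imwrite("pics/rackcrop.png",cv2.resize(p,None,fx=3,fy=3,interpolation=cv2.INTER_CUBIC)[:,:,::-1])
E
```

```text
top table z 0.5967597412750394
blue top z 110.24332280524919 circ 603.687255859375 -300.25067138671875 29.043460845947266 432 [ 603.2025023  -300.16950317]
blue [ 605.10260715 -294.31252678  112.0405202 ]
white top z 110.38115964898192 circ 583.6971435546875 -189.46514892578125 29.031536102294922 441 [ 584.14409795 -189.35359646]
white [ 581.45737991 -185.43286527  111.42564407]
clay top z 110.16557258966415 circ 547.3899536132812 -87.3578109741211 29.109962463378906 468 [546.80418454 -87.31506889]
clay [549.18228616 -86.45130895 109.21034102]
lens [576.71974957 172.51528998 125.57756106]
rect [ 250  169  157   91 5166] ((580.1046752929688, -192.04229736328125), (130.6057891845703, 359.5669860839844), 15.1669921875)
rect [ 472  122   76  165 5127] ((603.6607055664062, -639.7040405273438), (162.1055908203125, 407.9101257324219), 89.94956970214844)
rect [152 204  54  32 335] ((571.4981079101562, 170.70704650878906), (60.03257751464844, 128.52322387695312), 8.512807846069336)
side table z -0.15390007841719153
blue top z 109.50231119448216 circ 599.4560546875 -248.14508056640625 73.34675
[... 177 characters left out ...]
835938 372 [ 577.12084727 -170.9103261 ]
white [ 581.18419928 -176.45693469  108.52040645]
clay top z 109.27000648611167 circ 559.506103515625 -108.74620056152344 56.0086669921875 333 [547.19448134 -83.29816407]
clay [544.96673017 -77.13210662 110.2572816 ]
lens [576.80651847 175.55978366 125.07335889]
rect [ 258  145   56   99 2961] ((579.25732421875, -186.89329528808594), (129.86019897460938, 361.81549072265625), 15.198931694030762)
rect [ 244   75  118   37 1439] ((622.8634033203125, -635.070556640625), (370.9411926269531, 162.79786682128906), 0.3440117835998535)
rect [ 66 152 136 155 836] ((882.8073120117188, 2.1981658935546875), (482.8036804199219, 120.83834838867188), 89.9866943359375)
```

View pics/top_cam.png

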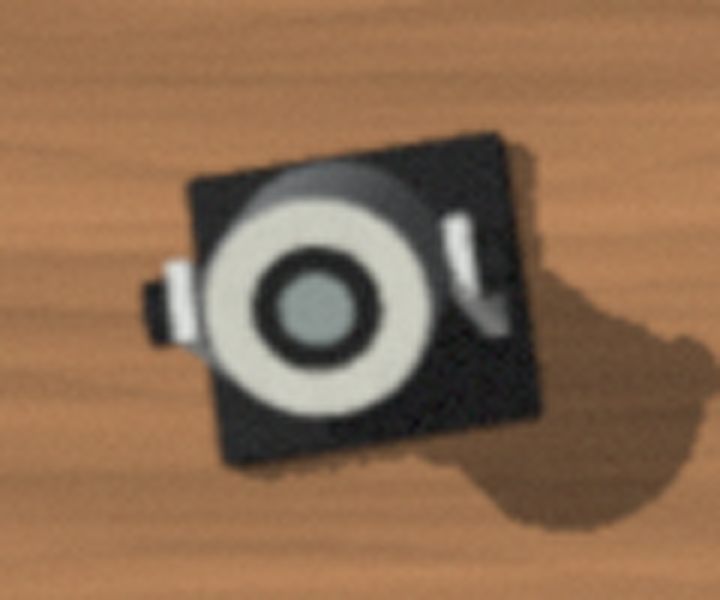

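View pics/rackcrop.png

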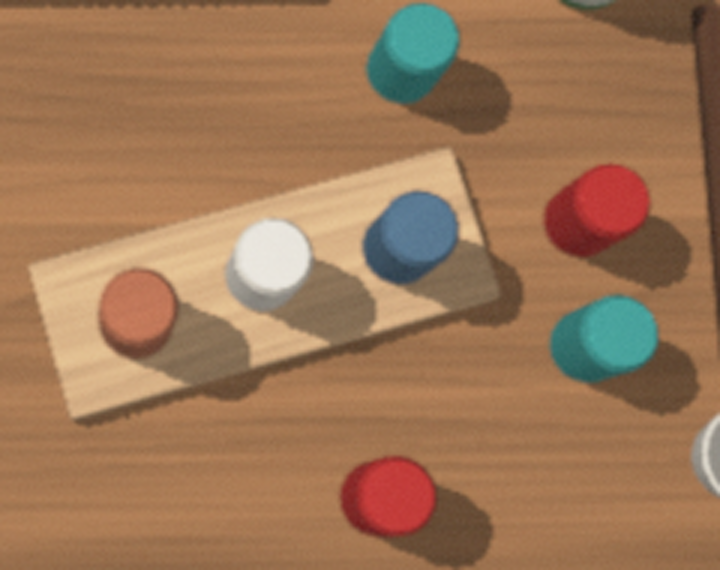

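View pics/side_cam.png

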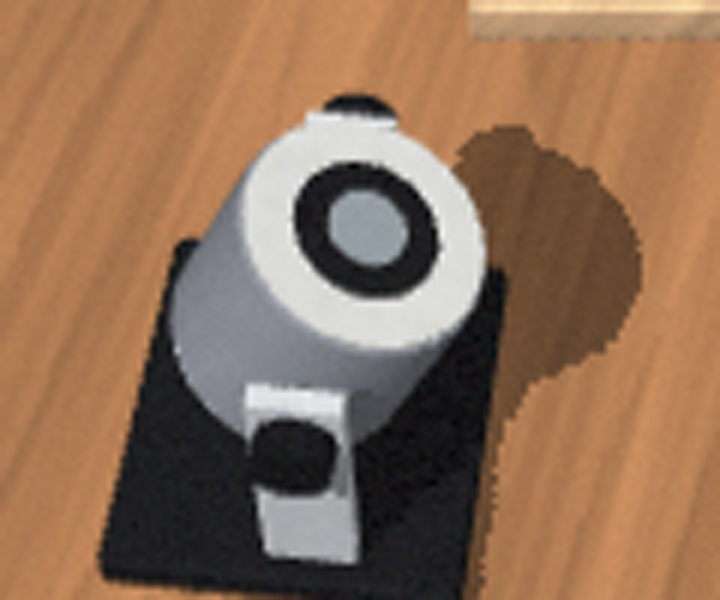

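```bash
python3 - <<'E'
import cv2,numpy as np
from h import *
allc=[]
for n,(u,v) in {"side":(240,277),"top":(168,209)}.items():
    p=np.load(n+"0_rgb.npy").astype(int);d=np.load(n+"0.npy");X=cloud(n,d)
    m=np.zeros((420,560),bool);m[v-30:v+30,u-30:u+30]=1
    ring=m&(p.min(2)>165)&(p.max(2)-p.min(2)<40)&(X[...,2]>85)
    Q=X[ring]; c=X[v,u]
    Q=Q[np.linalg.norm(Q-c,axis=1)<50]
    for it in range(4):
        c=Q.mean(0);U,S,V=np.linalg.svd(Q-c);nn=V[2]*np.sign(V[2][2]);r=(Q-c)@nn
        Q=Q[abs(r)<max(2.5,2*r.std())]
    # ring circle fit in-plane
    e1=V[0];e2=V[1];pp=np.c_[(Q-c)@e1,(Q-c)@e2].astype(np.float32)
    (a,b),rad=cv2.minEnclosingCircle(pp)
    print(n,len(Q),"n",nn,"tilt",np.degrees(np.arccos(nn[2])),"yaw",np.degrees(np.arctan2(-nn[1],-nn[0])),"c mean",c,"circ",c+a*e1+b*e2,rad,"rms",r.std())
    cen=c+a*e1+b*e2
    print(" pivot", cen-35*nn)
    ys,xs=np.where(ring);print(" pix",xs.mean(),ys.mean(), "ellipse",cv2.fitEllipse(cv2.convexHull(np.c_[xs,ys].astype(np.float32))))
E
```

```text
side 725 n [-0.3885638  -0.06154475  0.91936414] tilt 23.166700465863155 yaw 9.000329150120255 c mean [576.39736459 179.02410271 123.68897853] circ [575.68422387 176.63005143 123.22730949] 40.49989700317383 rms 1.0846955296150014
 pivot [589.28395685 178.78411761  91.04956467]
 pix 238.90715181932245 279.7515683814304 ellipse ((237.23150634765625, 283.5274353027344), (42.49363708496094, 50.67818069458008), 22.358251571655273)
top 498 n [-0.38771324 -0.05944058  0.91986154] tilt 23.094151102033717 yaw 8.716188997694568 c mean [578.92111298 174.01988115 125.09647332] circ [577.24183751 174.39205389 124.41272348] 39.29631805419922 rms 1.552199923581047
 pivot [590.81180099 176.47247426  92.21756947]
 pix 167.05190839694657 207.87786259541986 ellipse ((169.03662109375, 207.4221954345703), (33.64323806762695, 52.82779312133789), 81.86042022705078)
```

```bash
cat >> h.py <<'E'
from scipy.spatial.transform import Rotation as Ro
def Rt(s=None):
    s=s or arm.get_state(); w=s["ee_rot"]; return Ro.from_quat([w[1],w[2],w[3],w[0]]).as_matrix()
def delta(target,ang=None):
    s=arm.get_state();R=Rt(s);d=R.T@(np.array(target)-s["eef_pos"])/10
    a=np.degrees(np.arctan2(R[1,1],R[0,1]))
    print("pos",s["eef_pos"].round(1),"yang",a.round(2),"tilt",np.degrees(np.arccos(-R[2,2])).round(2),"t",s["time"],"w",s["width"],"F",s["force"].round(1))
    print("delta cm",d.round(2),"yaw",None if ang is None else round(-np.radians(ang-a),3))
E
python3 -c "
from h import *
delta([600,-300,200],99)
p=np.load('side0_rgb.npy').astype(int);X=cloud('side',np.load('side0.npy'))
import cv2
m=np.zeros((420,560),bool);m[122:170,265:305]=1
m&=(p[...,2]>p[...,0]+20)&(abs(X[...,2]-109.5)<3);T=X[m]
print(len(T),T.mean(0),cv2.minEnclosingCircle(T[:,:2].astype(np.float32)))
"
```

```text
pos [149.3 554.9 213.3] yang 74.94 tilt 0.08 t 0.15 w 90.8423955394107 F [-0.6  0.3 -0.2]
delta cm [-65.73 -70.84   1.43] yaw -0.42
207 [ 602.95813341 -292.96554079  109.3007039 ] ((603.2432861328125, -293.8193054199219), 28.13509178161621)
```

Emit:
{"op": "servo_tool", "data": {
  "increments": [-2,-2.1,0,0,-5,-5.5,0,0,-8,-8.8,0,0,-11.3,-12.2,0,0,-14.6,-15.8,0,0,-18,-19.4,0,0,-21.3,-23,0,0,-24.6,-26.6,0,-0.05,-28,-30.2,0,-0.1,-31.3,-33.8,0,-0.15,-34.6,-37.4,0,-0.2,-38,-41,0.2,-0.25,-41.3,-44.6,0.4,-0.3,-44.6,-48.2,0.6,-0.36,-48,-51.8,0.8,-0.42,-51.3,-55.4,1,-0.42,-55,-59.3,1.2,-0.42,-59,-63.5,1.4,-0.42,-63,-68,1.4,-0.42,-65.7,-70.8,1.4,-0.42],
  "fingers": 1,
  "force": 15
}}

```text
time: 2.15
eef_pos: [595.1, -291.4, 199.4]
ee_rot: [-0.0, -0.078, 0.997, 0.0]
force: [1.0, -0.0, -0.2]
width: 91.7
```

Emit:
{"op": "servo_tool", "data": {
  "increments": [0,0,0,0,0,0,0,0]
}}

```text
time: 2.35
eef_pos: [594.4, -290.1, 198.5]
ee_rot: [-0.001, -0.078, 0.997, 0.001]
force: [0.6, 0.5, -0.0]
width: 91.3
```

```bash
python3 - <<'E'
from h import *
import cv2
delta([600,-297,200],99)
s=arm.get_state()
p,d=arm.grab_frame("wrist");cv2.imwrite("pics/w1.png",p[:,:,::-1])
c=arm.camera_params("wrist");K=c["camera_matrix"];T=c["T_tool_cam"]
v,u=np.mgrid[:420,:560]
P=np.stack([(u-K[0,2])/K[0,0]*d,(v-K[1,2])/K[1,1]*d,d],-1)@T[:3,:3].T+T[:3,3]
W=P@Rt(s).T+s["eef_pos"]
pi=p.astype(int)
m=(pi[...,2]>pi[...,0]+20)&(abs(W[...,2]-110)<6)&(d>0)
Q=W[m];print(len(Q),np.median(Q[:,2]),Q.mean(0),cv2.minEnclosingCircle(Q[:,:2].astype(np.float32)), "tool",P[m].mean(0))
E
```

```text
pos [ 594.4 -290.1  198.5] yang 98.91 tilt 0.14 t 2.35 w 91.33173646648501 F [ 0.6  0.5 -0. ]
delta cm [-0.44 -0.77 -0.15] yaw -0.002
4358 109.18257922008334 [ 601.62636284 -299.6003699   108.94718956] ((603.0096435546875, -299.5015869140625), 28.350553512573242) tool [ -5.77717961 -10.64691652  89.56307466]
```

View pics/w1.png

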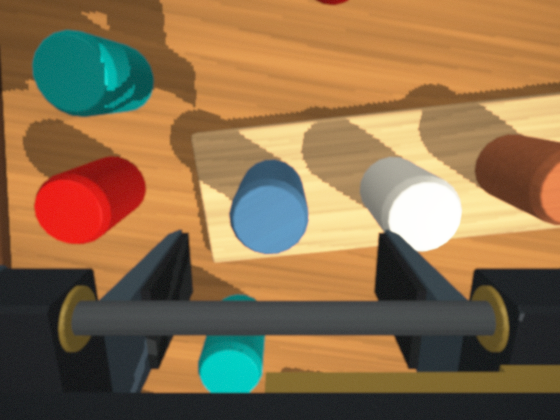

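```bash
python3 -c "
from h import *
delta([603,-299.5,53.5],99)"
```

```text
pos [ 594.2 -289.1  199.1] yang 98.98 tilt 0.13 t 2.4 w 91.47324453354514 F [-0.   0.4 -0.5]
delta cm [-0.73 -1.19 14.56] yaw -0.0
```

Emit:
{"op": "servo_tool", "data": {
  "increments": [-0.4,-0.6,0,0,-0.8,-1.1,0,0,-0.8,-1.1,0,0,-0.8,-1.1,2,0,-0.8,-1.1,5,0,-0.8,-1.1,8,0,-0.8,-1.1,11,0,-0.8,-1.1,13,0,-0.8,-1.1,14.5,0,-0.8,-1.1,14.5,0,-0.8,-1.1,14.5,0]
}}

```text
time: 3.5
eef_pos: [604.9, -299.2, 55.7]
ee_rot: [0.001, -0.079, 0.997, -0.0]
force: [0.5, -0.9, -0.1]
width: 91.4
```

```bash
python3 - <<'E'
from h import *
import cv2
delta([603,-299.5,53.5],99)
for n in ["wrist","side"]:
    p,d=arm.grab_frame(n);cv2.imwrite(f"pics/{n}2.png",p[:,:,::-1])
    if n=="side": cv2.imwrite("pics/side2c.png",cv2.resize(p[60:260,180:380],None,fx=3,fy=3)[:,:,::-1])
E
```

```text
pos [ 604.9 -299.2   55.7] yang 99.02 tilt 0.07 t 3.5 w 91.37515796244223 F [ 0.5 -0.9 -0.1]
delta cm [ 0.2  -0.    0.22] yaw 0.0
```

View pics/wrist2.png

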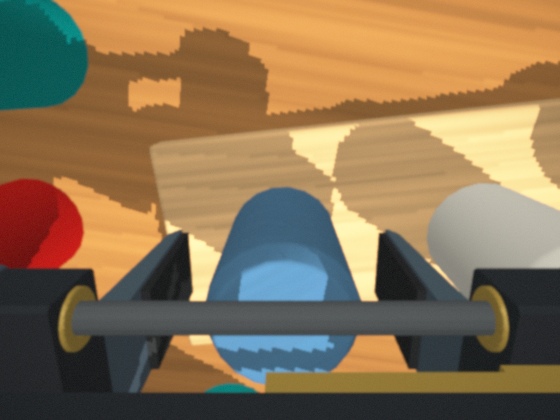

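View pics/side2c.png

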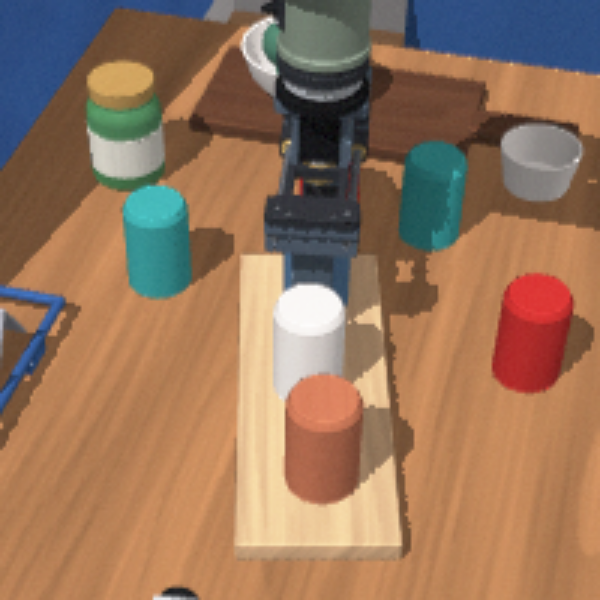

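Emit:
{"op": "servo_tool", "data": {
  "increments": [0.2,0,0.2,0,0.2,0,0.2,0,0.2,0,0.2,0,0.2,0,0.2,0,0.2,0,0.2,0,0.2,0,0.2,0,0.2,0,0.2,0,0.2,0,0.2,0],
  "fingers": 0,
  "force": 15
}}

```text
time: 4.4
eef_pos: [602.5, -299.5, 53.1]
ee_rot: [0.0, -0.079, 0.997, -0.0]
force: [-0.2, 0.2, 1.6]
width: 59.5
```

```bash
python3 -c "
from h import *
delta([603,-299.5,53.5],99)"
```

```text
pos [ 602.5 -299.5   53.1] yang 99.01 tilt 0.02 t 4.4 w 59.4653159807216 F [-0.2  0.2  1.6]
delta cm [-0.05 -0.01 -0.04] yaw 0.0
```

Emit:
{"op": "servo_tool", "data": {
  "increments": [0,0,-0.5,0,0,0,-1.5,0,0,0,-2.5,0,0,0,-3.2,0,0,0,-3.2,0,0.5,0,-3.2,0,1,0,-3.2,0,1.5,0,-3.2,0,1.8,0,-3.2,0,2.1,0,-3.2,0,2.4,0,-3.2,0,2.6,0,-3.2,0,2.6,0,-3.2,0]
}}

```text
time: 5.7
eef_pos: [578.8, -302.9, 85.2]
ee_rot: [0.003, -0.078, 0.997, 0.0]
force: [5.1, 1.9, -3.3]
width: 58.1
```

```bash
cat >> h.py <<'E'
import cv2
def base(name,zr=(-62,-10)):
    """plane of the cup base in the wrist view, tool frame"""
    s=arm.get_state()
    p,d=arm.grab_frame("wrist");cv2.imwrite(f"pics/{name}.png",p[:,:,::-1]);np.savez(name,p=p,d=d,R=Rt(s),e=s["eef_pos"])
    c=arm.camera_params("wrist");K=c["camera_matrix"];T=c["T_tool_cam"]
    v,u=np.mgrid[:420,:560]
    P=np.stack([(u-K[0,2])/K[0,0]*d,(v-K[1,2])/K[1,1]*d,d],-1)@T[:3,:3].T+T[:3,3]
    hsv=cv2.cvtColor(p,cv2.COLOR_RGB2HSV)
    m=(hsv[...,0]>98)&(hsv[...,0]<120)&(hsv[...,1]>90)&(d>0)&(np.abs(P[...,1])<32)&(np.abs(P[...,0])<60)&(P[...,2]>-75)&(P[...,2]<60)
    return p,P,m,s
def fitplane(Q,thr=1.0,n=400,minnz=0.7):
    rng=np.random.default_rng(0);best=None
    for _ in range(n):
        a,b,c=Q[rng.choice(len(Q),3,False)];nn=np.cross(b-a,c-a);l=np.linalg.norm(nn)
        if l<50: continue
        nn/=l
        if abs(nn[2])<minnz: continue
        i=np.abs((Q-a)@nn)<thr
        if best is None or i.sum()>best.sum(): best=i
    G=Q[best];c=G.mean(0);V=np.linalg.svd(G-c,full_matrices=False)[2];nn=V[2];nn=nn*-np.sign(nn[2])
    return nn,c,G,best
def look(name):
    p,P,m,s=base(name);Q=P[m]
    nn,c,G,b=fitplane(Q)
    x=np.cross([0,1,0],nn);x/=np.linalg.norm(x);y=np.cross(nn,x)
    (a,bb),r=cv2.minEnclosingCircle(np.c_[(G-c)@x,(G-c)@y].astype(np.float32))
    print("blue px",m.sum(),"plane",len(G),"axis(tool)",nn.round(3),"tilt about y",np.degrees(np.arctan2(nn[0],-nn[2])).round(2),"about x",np.degrees(np.arctan2(nn[1],-nn[2])).round(2),"base centre(tool)",(c+a*x+bb*y).round(1),"r",round(r,1))
    return nn,c+a*x+bb*y,s
E
python3 -c "
from h import *
delta([603,-299.5,53.5],99);look('w3')"
```

```text
pos [ 578.8 -302.9   85.2] yang 98.95 tilt 0.32 t 5.7 w 58.128436980136605 F [ 5.1  1.9 -3.3]
delta cm [-2.42 -0.04  3.19] yaw -0.001
blue px 13633 plane 8066 axis(tool) [ 0.185 -0.005 -0.983] tilt about y 10.66 about x -0.28 base centre(tool) [  1.5  -0.5 -54.4] r 26.7
```

View pics/w3.png

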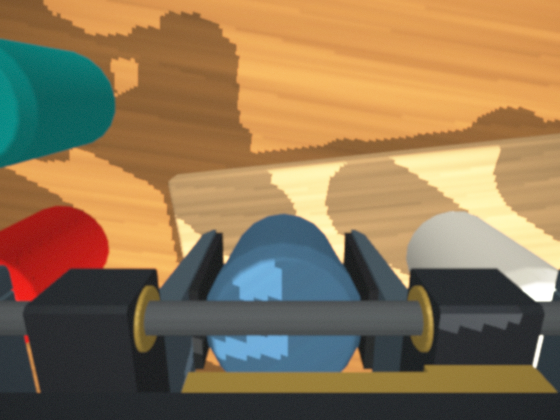

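Emit:
{"op": "servo_tool", "data": {
  "increments": [0.2,0,0,0,0.4,0,0,0,0.6,0,0,0,0.8,0,0,0,0.9,0,0,0,0.9,0,0,0]
}}

```text
time: 6.35
eef_pos: [569.9, -304.1, 85.3]
ee_rot: [0.003, -0.078, 0.997, 0.0]
force: [5.8, 3.0, -2.5]
width: 58.7
```

```bash

python3 -c "
from h import *
delta([603,-299.5,53.5],99);look('w4')"
```

```text
pos [ 569.9 -304.1   85.3] yang 98.97 tilt 0.3 t 6.35 w 58.680126536787554 F [ 5.8  3.  -2.5]
delta cm [-3.33 -0.06  3.19] yaw -0.001
blue px 11982 plane 8557 axis(tool) [ 0.32  -0.005 -0.947] tilt about y 18.68 about x -0.33 base centre(tool) [  2.7  -0.3 -52.9] r 26.6
```

Emit:
{"op": "servo_tool", "data": {
  "increments": [0.2,0,0,0,0.4,0,0,0,0.55,0,0,0,0.55,0,0,0,0.3,0,0,0,0,0,0,0,-0.4,0,0,0,-0.4,0,0,0]
}}

```text
time: 7.2
eef_pos: [571.9, -304.3, 84.6]
ee_rot: [-0.0, -0.079, 0.997, 0.0]
force: [0.1, -0.5, -3.0]
width: 58.1
```

```bash

python3 -c "
from h import *
delta([603,-299.5,53.5],99);look('w5')"
```

```text
pos [ 571.9 -304.3   84.6] yang 99.02 tilt 0.04 t 7.2 w 58.1101599947036 F [ 0.1 -0.5 -3. ]
delta cm [-3.15 -0.02  3.1 ] yaw 0.0
blue px 11672 plane 8928 axis(tool) [ 0.398 -0.002 -0.917] tilt about y 23.48 about x -0.15 base centre(tool) [  3.5  -0.2 -51.8] r 26.7
```

View pics/w5.png

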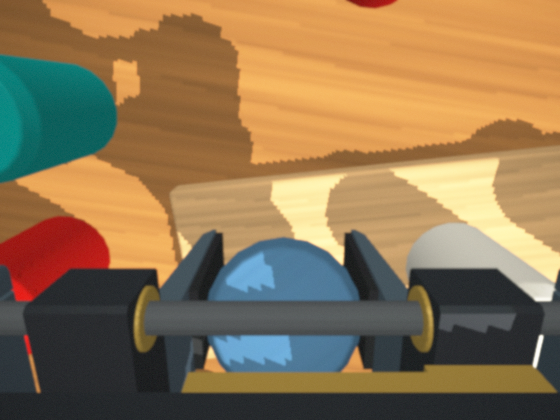

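```bash
cat >> h.py <<'E'
from scipy.optimize import least_squares
def disc(name):
    z=np.load(name+".npz");p,d=z["p"],z["d"]
    c=arm.camera_params("wrist");K=c["camera_matrix"];T=c["T_tool_cam"]
    v,u=np.mgrid[:420,:560]
    P=np.stack([(u-K[0,2])/K[0,0]*d,(v-K[1,2])/K[1,1]*d,d],-1)@T[:3,:3].T+T[:3,3]
    hsv=cv2.cvtColor(p,cv2.COLOR_RGB2HSV)
    m=(hsv[...,0]>98)&(hsv[...,0]<120)&(hsv[...,1]>90)&(d>0)&(np.abs(P[...,1])<34)&(np.abs(P[...,0])<60)&(P[...,2]>-75)&(P[...,2]<60)
    nn,cc,G,b=fitplane(P[m])
    inl=m&(np.abs((P-cc)@nn)<1.2)
    E=[]
    rows=np.where(inl.any(1))[0]
    for r in range(rows[0],298):
        k=np.where(inl[r])[0]
        if len(k)>5: E+= [(k[0]-.5,r),(k[-1]+.5,r)]
    for col in range(245,325):
        k=np.where(inl[:,col])[0]
        if len(k): E.append((col,k[0]-.5))
    E=np.array(E,float)
    ray=np.c_[(E[:,0]-K[0,2])/K[0,0],(E[:,1]-K[1,2])/K[1,1],np.ones(len(E))]@T[:3,:3].T
    o=T[:3,3]; t=((cc-o)@nn)/(ray@nn); W=o+ray*t[:,None]
    x=np.cross([0,1,0],nn);x/=np.linalg.norm(x);y=np.cross(nn,x)
    q=np.c_[(W-cc)@x,(W-cc)@y]
    f=least_squares(lambda a:np.hypot(q[:,0]-a[0],q[:,1]-a[1])-30,[0,0],loss="soft_l1")
    f3=least_squares(lambda a:np.hypot(q[:,0]-a[0],q[:,1]-a[1])-a[2],[0,0,30],loss="soft_l1")
    ctr=cc+f.x[0]*x+f.x[1]*y
    print("axis",nn.round(3),"base ctr tool",ctr.round(1),"rms",np.sqrt(np.mean(f.fun**2)).round(2),"free r",f3.x.round(1),f.x.round(1))
    print("mid",(ctr-45*nn).round(1),"mouth",(ctr-90*nn).round(1),"point on axis at z=-18.8:",(ctr+nn*((-18.8-ctr[2])/nn[2])).round(1), "h", 90-((ctr[2]+18.8)/nn[2]))
    return nn,ctr
E
python3 -c "
from h import *
for n in ['w3','w4','w5']: disc(n)"
```

```text
axis [ 0.185 -0.005 -0.983] base ctr tool [ -2.7  -0.3 -55.2] rms 0.79 free r [ 2.9 -0.1 26. ] [ 7.4 -0.1]
mid [-11.1  -0.1 -11. ] mouth [-19.4   0.1  33.2] point on axis at z=-18.8: [ -9.6  -0.2 -18.8] h 52.93687096213463
axis [ 0.32  -0.005 -0.947] base ctr tool [ -1.5  -0.4 -54.3] rms 0.93 free r [ 2.8  0.1 26. ] [7.4 0.1]
mid [-16.   -0.1 -11.7] mouth [-30.4   0.1  30.9] point on axis at z=-18.8: [-13.6  -0.1 -18.8] h 52.502098668455915
axis [ 0.398 -0.002 -0.917] base ctr tool [ -0.6  -0.3 -53.7] rms 0.98 free r [ 2.8  0.  26.1] [7.3 0.1]
mid [-18.6  -0.2 -12.4] mouth [-36.5  -0.1  28.9] point on axis at z=-18.8: [-15.8  -0.2 -18.8] h 51.98673092738251
```

Emit:
{"op": "servo_tool", "data": {
  "increments": [0,0,0,0,0,0,0,0,0,0,-1,0,0,0,-3,0,0,0,-6,0,0,0,-10,0,0,0,-14,0,0,0,-17,0,0,0,-18,0,0,0,-18,0],
  "force": 25
}}

```text
time: 8.25
eef_pos: [572.1, -304.5, 266.7]
ee_rot: [0.001, -0.079, 0.997, -0.001]
force: [-0.3, -0.4, -2.9]
width: 58.1
```

```bash
sed -i 's/ctr=cc+f.x\[0\]\*x+f.x\[1\]\*y/ctr=cc+f3.x[0]*x+f3.x[1]*y/; s/np.mean(f.fun\*\*2)/np.mean(f3.fun**2)/' h.py
python3 - <<'E'
from h import *
look('w6'); disc('w5'); nn,ctr=disc('w6')
for n in ["side","top"]:
    p,d=arm.grab_frame(n);cv2.imwrite(f"pics/{n}6.png",p[:,:,::-1])
s=arm.get_state();R=Rt(s)
lens=np.array([576.5,175.5,122.8]);n=np.array([-.388,-.0605,.9197]);n/=np.linalg.norm(n)
mouth=ctr-90*nn
print("axis world",(R@nn).round(3),"err deg",np.degrees(np.arccos(R@nn@n)))
print("mouth world now",s["eef_pos"]+R@mouth)
tgt=lens+100*n-R@mouth
print("tcp target",tgt); delta(tgt)
E
```

```text
blue px 11711 plane 8892 axis(tool) [ 0.404 -0.003 -0.915] tilt about y 23.83 about x -0.18 base centre(tool) [  3.3  -0.3 -51.9] r 26.8
axis [ 0.398 -0.002 -0.917] base ctr tool [  3.5  -0.3 -51.9] rms 0.31 free r [ 2.8  0.  26.1] [7.3 0.1]
mid [-14.4  -0.2 -10.6] mouth [-32.4  -0.1  30.7] point on axis at z=-18.8: [-10.9  -0.2 -18.8] h 53.944723626630356
axis [ 0.404 -0.003 -0.915] base ctr tool [  3.4  -0.3 -51.8] rms 0.28 free r [ 2.7  0.1 26.3] [7. 0.]
mid [-14.8  -0.2 -10.7] mouth [-33.   -0.1  30.5] point on axis at z=-18.8: [-11.2  -0.2 -18.8] h 53.888980582036396
axis world [-0.395 -0.068  0.916] err deg 0.629733472681195
mouth world now [ 603.28217407 -298.6056927   231.94016141]
tcp target [505.25270606 164.30863876 245.37492365]
pos [ 570.8 -303.7  262.5] yang 99.01 tilt 0.25 t 8.4 w 58.215902685393836 F [ 0.9 -0.7 -2.2]
delta cm [-0.86 47.25  1.85] yaw None
```

View pics/side6.png

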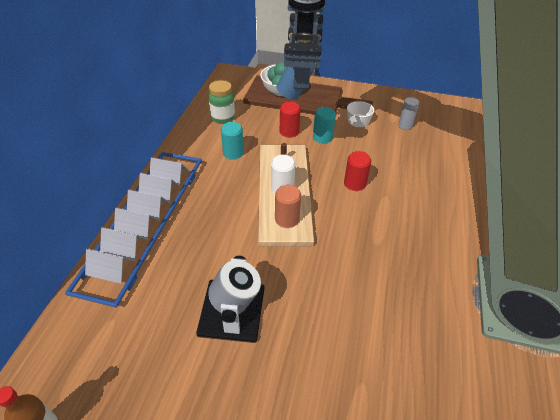

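View pics/top6.png

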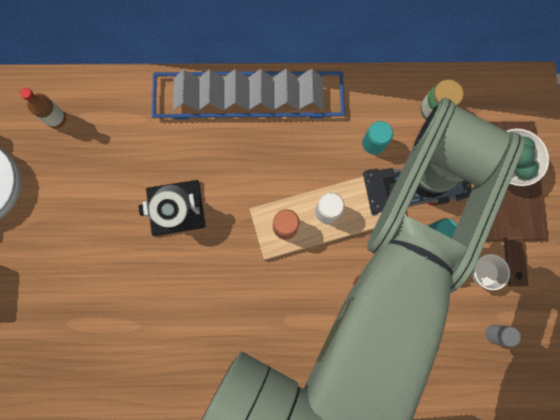

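Emit:
{"op": "servo_tool", "data": {
  "increments": [0,0.5,0,0,0,1.5,0,0,0,3.5,0,0,0,6.5,0,0,0,10,0,0,0,13.5,0,0,0,17,0,0,-0.2,20.5,0,0,-0.4,24,0,0,-0.6,27.5,0,0,-0.8,31,0,0,-0.9,34.5,0,0,-0.9,38,0,0,-0.9,41,0,0,-0.9,43.5,0,0,-0.9,45.5,0.5,0,-0.9,46.8,1,0,-0.9,47.2,1.5,0,-0.9,47.2,1.8,0,-0.9,47.2,1.8,0]
}}

```text
time: 10.4
eef_pos: [506.5, 162.5, 246.2]
ee_rot: [-0.001, -0.078, 0.997, -0.0]
force: [0.9, -0.5, -2.0]
width: 58.1
```

Emit:
{"op": "servo_tool", "data": {
  "increments": [0,0,0,0,0,0,0,0,0,0,0,0]
}}

```text
time: 10.7
eef_pos: [507.0, 162.9, 247.3]
ee_rot: [0.0, -0.078, 0.997, 0.0]
force: [0.2, -0.8, -2.7]
width: 58.5
```

```bash
python3 - <<'E'
from h import *
look('w7'); nn,ctr=disc('w7')
for n in ["side","top"]:
    p,d=arm.grab_frame(n);cv2.imwrite(f"pics/{n}7.png",p[:,:,::-1]);np.savez(n+"7",p=p,d=d)
    if n=="side": cv2.imwrite("pics/side7c.png",cv2.resize(p[130:350,140:360],None,fx=2.7,fy=2.7)[:,:,::-1])
s=arm.get_state();R=Rt(s)
lens=np.array([576.5,175.5,122.8]);n=np.array([-.388,-.0605,.9197]);n/=np.linalg.norm(n)
mouth=ctr-90*nn
print("axis world",(R@nn).round(3),"err deg",np.degrees(np.arccos(R@nn@n)))
m=s["eef_pos"]+R@mouth; w=m-lens
print("mouth world",m,"dist",w@n,"off",(w-w@n*n).round(1))
delta(lens+100*n-R@mouth)
E
```

```text
blue px 11730 plane 8846 axis(tool) [ 0.403 -0.005 -0.915] tilt about y 23.76 about x -0.33 base centre(tool) [  3.6  -0.5 -51.8] r 26.8
axis [ 0.403 -0.005 -0.915] base ctr tool [  3.4  -0.3 -51.9] rms 0.3 free r [ 2.8 -0.  26.2] [ 7.2 -0. ]
mid [-14.7  -0.1 -10.7] mouth [-32.8   0.2  30.5] point on axis at z=-18.8: [-11.2  -0.1 -18.8] h 53.844535720654214
axis world [-0.397 -0.068  0.915] err deg 0.7450802735530255
mouth world [539.31658471 168.43004209 216.62204457] dist 101.14038516517186 off [ 2.1 -1.   0.8]
pos [506.9 163.1 247.1] yang 98.99 tilt 0.02 t 10.85 w 57.948583992212555 F [ 0.7 -0.7 -2.2]
delta cm [0.14 0.13 0.19] yaw None
```

View pics/side7c.png

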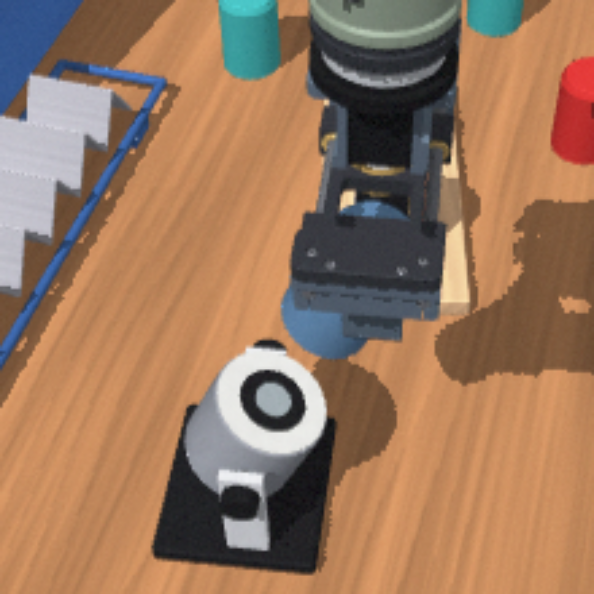

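View pics/top7.png

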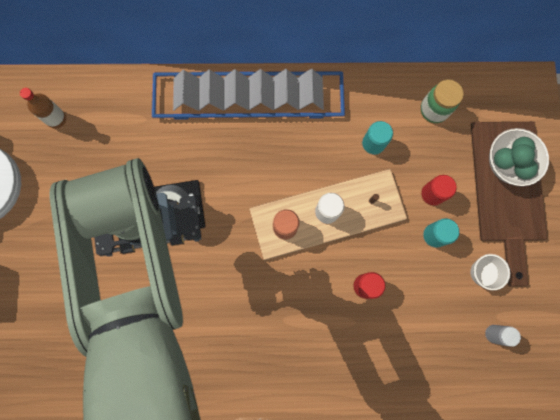

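View pics/w7.png

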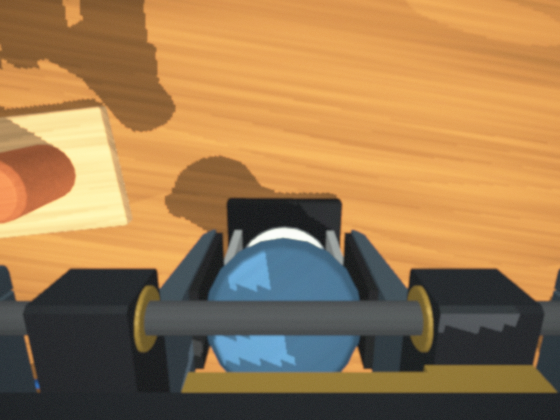

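Emit:
{"op": "servo_tool", "data": {
  "increments": [0.1,0.1,0.2,0,0.1,0.1,0.2,0,0.1,0.1,0.2,0]
}}

```text
time: 11.15
eef_pos: [505.5, 164.2, 244.9]
ee_rot: [-0.0, -0.079, 0.997, -0.0]
force: [-0.2, 0.9, -1.9]
width: 58.4
```

```bash
python3 - <<'E'
from h import *
look('w8'); nn,ctr=disc('w8')
z=np.load('w8.npz');R=z['R'];e=z['e']
lens=np.array([576.5,175.5,122.8]);n=np.array([-.388,-.0605,.9197]);n/=np.linalg.norm(n)
m=e+R@(ctr-90*nn);ax=R@nn;w=m-lens
print("err deg",np.degrees(np.arccos(ax@n)),"mouth",m.round(1),"dist",w@n,"off",(w-w@n*n).round(1))
def circ(c,a,r):
    x=np.cross([0,1,0],a);x/=np.linalg.norm(x);y=np.cross(a,x);t=np.linspace(0,2*np.pi,120)
    return c+r*(np.cos(t)[:,None]*x+np.sin(t)[:,None]*y)
sets=[(circ(m,ax,30),(255,255,0)),(circ(m+90*ax,ax,30),(0,255,0)),(circ(lens,n,42),(255,0,255))]
p,d=arm.grab_frame("side");c=arm.camera_params("side");S=3
u0,v0=190,190
im=cv2.resize(p[v0:v0+190,u0:u0+190],None,fx=S,fy=S)[:,:,::-1].copy()
for C,col in sets:
    q=(C@c["R"].T+c["t"])@c["camera_matrix"].T;q=q[:,:2]/q[:,2:]
    cv2.polylines(im,[((q-[u0,v0]+.5)*S).astype(int)],True,col,1)
cv2.imwrite("pics/ov_side.png",im)
c=arm.camera_params("wrist");T=c["T_tool_cam"]
im=z['p'][:,:,::-1].copy()
for C,col in sets:
    t=((C-e)@R-T[:3,3])@T[:3,:3];q=t@c["camera_matrix"].T;q=q[:,:2]/q[:,2:]
    cv2.polylines(im,[q.astype(int)],True,col,1)
cv2.imwrite("pics/ov_wrist.png",cv2.resize(im[180:400,160:420],None,fx=2.6,fy=2.6))
E
```

```text
blue px 11734 plane 8828 axis(tool) [ 0.405 -0.003 -0.914] tilt about y 23.87 about x -0.16 base centre(tool) [  3.8  -0.3 -51.8] r 26.8
axis [ 0.405 -0.003 -0.914] base ctr tool [  3.5  -0.3 -52. ] rms 0.28 free r [ 3.1  0.1 26.2] [ 7.5 -0. ]
mid [-14.7  -0.2 -10.8] mouth [-32.9  -0.1  30.3] point on axis at z=-18.8: [-11.2  -0.2 -18.8] h 53.733733589666585
err deg 0.7634218854650237 mouth [538.  169.2 214.5] dist 99.6658663232469 off [ 0.2 -0.2  0.1]
```

View pics/ov_side.png

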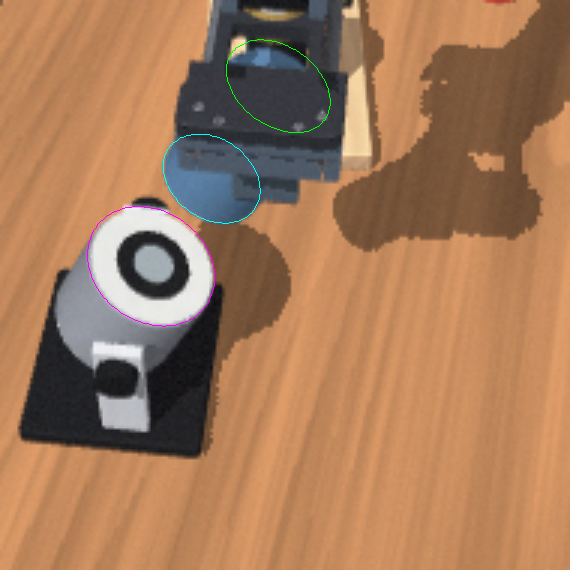

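View pics/ov_wrist.png

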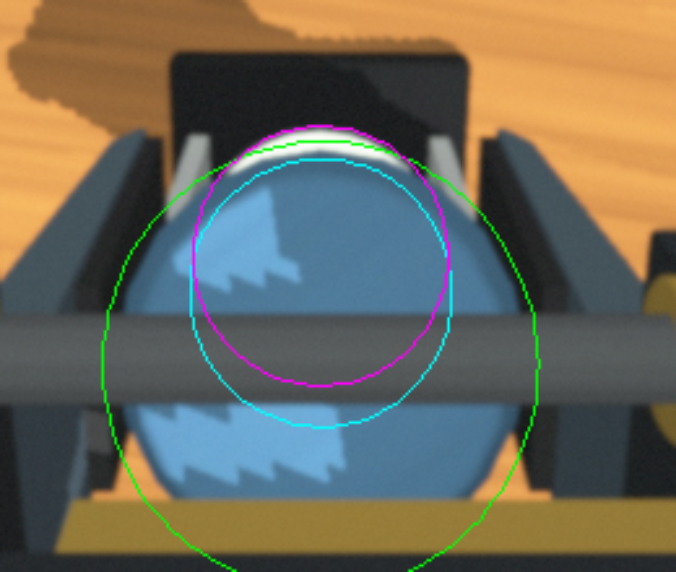

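```bash
python3 -c "
from h import *
delta([505.3,164.3,245.4],99); print(arm.hand_in())"
```

```text
pos [505.6 164.2 245. ] yang 99.01 tilt 0.01 t 11.25 w 58.269015773241016 F [ 0.4  0.9 -3.2]
delta cm [ 0.03  0.01 -0.04] yaw 0.0
the job is handed in; nothing more can be done
None
```

I lifted the blue cup off its peg and handed the job in at 11.25 s, with the arm still holding it in front of the inspection camera. The moves cannot tilt the tool, so I part-lifted the cup and pushed its inner wall against its own peg. That turned it about 23° between the pads. I then raised it clear and carried it to the lens with a 25 N grip.

**Last checks, from the wrist camera and the measured pose:**
- **Distance:** the mouth is about 99.7 mm in front of the lens.
- **Centring:** it is within about 0.3 mm of the lens axis by estimate. The calibration is only good to about 2 mm.
- **Facing:** the cup's axis is about 0.8° off the line of sight. The cup tilts 23.9° and the lens 23.1°. I left that as it was.
- **Steadiness:** the cup had not shifted in the grip over the last three looks.

**Cross-checks:** the predicted mouth and lens outlines matched the side picture, and the lens outline was within about 1 mm in the wrist picture. The two fixed cameras had disagreed by about 6 mm on the blue cup's starting position. I took it from the wrist camera instead, which agreed with the top camera. Drawn at 30 mm radius, the base outline came out larger than the cup's visible base. I put that down to a rounded base edge and used the centre of the smaller fitted circle.

The white and terracotta cups were still on their pegs in the top picture taken after the carry, and nothing I saw suggested the inspection camera was touched.

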